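Unlock the folding stay and shut the sample case

TASK

Shut the sample case on the lab bench: lift the knee of the folding lid stay well up past centre so that it unlocks while the lid is still up, then push the lid down gently, without letting it slam, until it is fully closed on the rim, and press it home there with 10 to 25 N for about half a second so that its rubber seal seats. Do not force anything: keep the pull or push along the stay on its rubber-mounted grip under 20 N and the pressure on the lid under 25 N, and leave everything else on the bench and in the case where it is.

Things in the scene. Friction and masses are not known exactly. Their poses are not given: they have to be found in the camera images.
- case: Aluminium case fixed to the bench, open top, 200 (its x) x 180 (its y) x 120 mm tall; origin at the centre of its underside, z up. Lid hinged along its whole upper -y edge, front edge comes down on the +y edge. The folding stay is outside its -x end, the end turned to the robot (case x points within 0.35 rad of straight away from it). An inner rack and the rim stay below the lid.
- hinge (a point): Middle of the lid's hinge line, at case (0, -90, 120) mm; the line runs along the case's x. The underside plane of the lid passes through it. The hinge is stiff (0.5 N m friction): once unlocked the lid stays at whatever angle it is left, and pushing near its front edge takes about 1 to 6 N.
- lid_angle (a joint): Lid angle, rad: 0 = standing open as at the start, propped by the locked stay (80.5 degrees above closed, so leaning 9.5 degrees toward the case's +y); grows as it is lowered; 1.405 = fully closed, level on the rim, at a hard stop with no give: there the push rises by tens of N per mm, so it must be felt, not measured.
- lid_push (a point): Point on the lid's outer face (turned to the case's -y while open, the top when closed), mid-length, 160 mm from the hinge line and 22 mm short of the front edge; moves with the lid; where a hand would push. 10 mm above the rim when closed.
- stay (a joint): Angle of the lower stay link, rad: 0 = locked, knee sagging on its stop (start); grows as the knee is lifted up and toward the case's +y; 0.135 = links in line (dead centre); past it the knee is unlocked; about 0.87 with the lid closed. Before dead centre the lid cannot be pushed down; just past it only hard; from 0.35 on easily. Lifting takes 3 to 8 N; the knee stays where it is left.
- low_pivot (a point): Pivot of the lower stay link on the case, at case (-108, 75, 95) mm; the link turns about a line along the case's x. Both stay links are steel strips 12 mm wide, 3 mm thick, 91.8 mm between pivots; the upper one runs from the knee to the lid's edge, 75 mm from the hinge line.
- grip (a joint): Shift of the knee's grip along the lower link in its rubber bush, m: 0 at rest, + away from low_pivot. The bush gives 4 N per mm (so 5 mm is 20 N) and springs back; more than 5 mm either way tears it. Across the link the grip is firm.
- lid: The lid itself, a grey plate 204 x 184 x 10 mm with a rubber-lined underside; its origin is point hinge and turns with it. 0.36 to 0.53 kg.
- knee_grip (a point): Grip at the knee: level rubber-covered round bar 14 mm thick, 52 mm long, standing out toward the case's -x (6 to 58 mm outside the link). This point is on its axis, 34 mm outside the link; at the start at case (-142, -8, 134) mm. It moves on a circle of 91.8 mm radius about low_pivot, at first mostly upward (65 degrees above level, toward the case's +y).
- vial: Bystander: amber jar 36 mm across, 65 mm tall, standing loose on the case's inner floor; origin at the centre of its underside.
- carton_flat: Bystander: white carton lying flat, 70 x 130 x 30 mm, on the table under the knee grip; origin at the centre of its underside.
- carton_tall: Bystander: white carton standing, 35 x 80 x 100 mm; origin at the centre of its underside.
- pill_bottle: Bystander: white bottle 48 mm across, 85 mm tall; origin at the centre of its underside.
- beaker: Bystander: glass beaker 70 mm across, 90 mm tall; origin at the centre of its underside.
- tip_box: Bystander: open blue divided box 85 x 120 x 50 mm; origin at the centre of its underside.
- blister: Bystander: tablet blister card 60 x 100 mm, 8 mm thick, lying flat; origin at the centre of its underside.

How it is judged:
By the outcome, as a careful person would: the job done as asked, in the order asked, and still so for the second after the job is handed in, with the robot touching nothing.
It also fails if it takes over 72 s, if anything falls off the work surface, if the arm or the gripper's body presses on something with over 40 N, if the wrist force passes 120 N, or if a joint passes its speed limit or range.

ROBOT

A 6-joint arm with a two-finger parallel gripper is mounted at the origin on the work surface. World frame = base frame: x ahead of the robot, y to its left, z up, the work surface at z = 0. Lengths are in m, angles in rad, forces in N, time in s.
With the tool pointing down it reaches from about 0.3 to 0.875 m from the base axis. Payload 4.2 kg.
Tool frame: the origin (TCP) lies where the fingers leave the gripper's body, on its centre line; the fingertips stand 73 mm ahead of it and the grasp point (between the pads) lies 54 mm ahead of it (pinch_z is the distance from the TCP to the grasp point, in m); z points along the fingers, y is the line along which they close (so a half turn about z gives the same grasp; the last joint's range is limited). The gripper opens to 85 mm and grips with 20 to 120 N. Pads are 22 mm wide; open, the fingers measure 114 mm over their backs; the gripper's body (76 mm by 85 mm) begins 54 mm behind the grasp point. The pads swing forward as they close: fully open they stand 13 mm farther back than shut.
Start: joints at [-1.349, 0.32, 1.565, -0, 1.257, -0.02], TCP at [0.138, -0.558, 0.304] pointing down, gripper open.
Joint ranges: [-3.11, 3.11], [-0.84, 2.01], [0.21, 2.61], [-1.34, 4.49], [0.05, 2.63], [-2.56, 2.56]. Speed limits (rad/s): [2.57, 2.57, 3.14, 3.14, 3.14, 3.14].

INTERFACE

Orientations are given as [roll, pitch, yaw] about the fixed x, y, z axes, in that order (R = Rz(yaw) Ry(pitch) Rx(roll)).
In Python, from cell import * gives the robot as it stands.
- The arm moves only by the tool move_arm, never from a script. Its arguments are lists of equal length, an entry for each row: "offset": the shift along the tool's x, y, z in units of 4 cm (1.0 is 4 cm), a list of three; "delta_rot": the turn, a rotation vector about the tool's x, y, z in units of 360 degrees (1.0 is 360 degrees), a list of three; "gripper": the closure, from -1 (fully open) to 1 (shut). A call has exactly 8 rows; each row shifts and turns the commanded pose from where the row before left it, along the tool's axes as they then stand; what a row does not reach is not made up. A row lasts 1/10 s, in which the tool goes at most 50 mm and 8.59 degrees, less where a joint would pass 70% of its speed; a pose out of reach is approached as far as the arm can. A call with a number of a shift or a turn outside -1 to 1 is refused whole. A call with a gripper value outside its range is refused whole. The fingers move at their own pace and stop on an object; "force" is the grip in N (left out, the last holds). Time passes only in rows, so rows that do not move let the fingers close, or fill a call up. It gives the time, the measured TCP pose, the force, the opening and the grip force at its end, in the units of the state.
- observe(): the state, without advancing time (a new reading comes with each control period).
- read_camera(name): name is "side" or "top" or "wrist"; returns a dict with "img" (480x640x3 uint8, blue, green, red), "fovy" (degrees; the focal length in pixels is half the picture's height over the tangent of half this angle, whatever the lens; pixels are square), "cx", "cy" (the principal point, pixels), "rvec" (rotation vector, rad) and "tvec" (3), from world to camera coordinates, as OpenCV has them. Camera axes: x right, y down, z forward; pixel columns grow to the right and rows downward; lengths in m; the calibration is good to about 2 mm. A picture is of the moment at which its call begins. There is no depth.
- close_job(): hands the job in; it is judged then, once.
The state is a dict: "t": time; "q": joint angles; "joint_vel": joint speeds; "tau": joint torques, N m; "tool_pos": TCP position; "orientation": TCP orientation; "wrist_force": force on the tool from outside, world axes, zero at the start; "ft_torque": the same for the moment, N m; "opening": opening from 0.0 (shut) to 1.0 (fully open); "grip_force": force on a finger pad.
Only numpy, scipy, OpenCV 4.12 (cv2) and the standard library are available. Lean on these libraries where they do the work, as an engineer would, in place of code of your own. Each camera call takes 0.05 s, during which the arm holds its last target. There are 200 camera calls.

## Working session

There is one attempt and no reset: what is moved stays moved. The work goes in short steps, Python scripts to look and compute and a tool call to move; the robot and the scene stay as the last step left them, time stands still between calls to the robot, and variables do not carry over. Pictures are saved under pics/ and viewed, at most 10 in all, crops included, and the job is handed in when it is done.

Besides the shell and the picture viewer there is one more tool, called after ">>>" by a JSON object that holds its "fn" and its "kwargs". move_arm: Moves the arm, as the interface text tells. Its arguments: {"type":"object","properties":{"offset":{"type":"array","items":{"type":"array","items":{"type":"number","minimum":-1,"maximum":1}}},"delta_rot":{"type":"array","items":{"type":"array","items":{"type":"number","minimum":-1,"maximum":1}}},"gripper":{"type":"array","items":{"type":"number"}},"force":{"type":"number"}},"required":["offset","delta_rot","gripper"]}

```bash
ls; mkdir -p pics; python3 - <<'E'
from cell import *
import cv2,numpy as np
for n in ("side","top"):
    c=read_camera(n); cv2.imwrite(f"pics/{n}0.png",c["img"])
    R=cv2.Rodrigues(np.array(c["rvec"],float))[0]
    print(n,c["fovy"],c["cx"],c["cy"],np.ravel(c["rvec"]),-R.T@np.ravel(c["tvec"]))
s=observe();print(s)
E
```

```text
pics
side 44.049213089709134 330.71430081330703 242.81828250451352 [ 0.16606154 -2.89253551  1.12761119] [0.41853588 0.96256914 1.20755062]
top 54.43137573404108 315.41436072943014 247.97586890749307 [ 2.18167825 -2.15302066  0.18032202] [0.37101638 0.02751536 1.23354071]
{'t': 0.1, 'q': array([-1.34900761e+00,  3.20240114e-01,  1.56559702e+00, -1.96702945e-05,
        1.25738067e+00, -2.00169137e-02]), 'joint_vel': array([-8.51602224e-04, -5.89848976e-04, -1.45828640e-03,  1.99666586e-03,
       -8.65904421e-05, -1.93591889e-03]), 'tau': array([ 4.79220989e-05, -4.16407371e+01, -2.34705055e+01, -2.29907971e-05,
        4.83859854e-03, -4.95470630e-06]), 'tool_pos': array([ 0.13760359, -0.55796218,  0.30314373]), 'orientation': array([-3.13996745e+00, -1.38300168e-05,  2.41811702e-01]), 'wrist_force': array([ 0.14700373, -1.0118038 , -0.6352528 ]), 'ft_torque': array([-0.04915373,  0.00694889,  0.00937386]), 'grip_force': 0.0, 'opening': 1.0018211563697148}
```

View pics/side0.png

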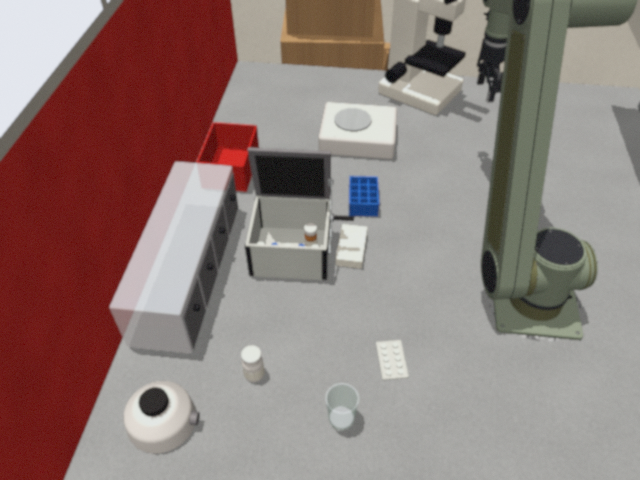

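View pics/top0.png

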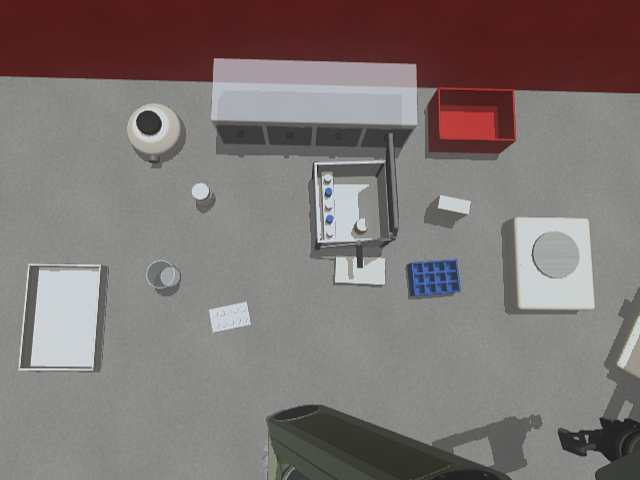

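The side view shows the open case at about (290,240), the grip near (343,217) and the tip box right behind it at (364,195). In the top view, the case spans about (314–395, 160–247), the grip runs (360,243)–(361,268), and the tip box is at (433,278). I'll zoom in on both.

```bash
python3 - <<'E'
import cv2,numpy as np
a=cv2.imread("pics/top0.png")[145:295,300:410]
b=cv2.imread("pics/side0.png")[140:290,235:385]
a=cv2.resize(a,None,fx=4,fy=4,interpolation=2)[:, :400]
b=cv2.resize(b,(400,400),interpolation=2)
o=np.zeros((600,800,3),np.uint8);o[:a.shape[0],:a.shape[1]]=a;o[:400,400:]=b
cv2.imwrite("pics/z.png",o)
E
```

```text
(no output)
```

View pics/z.png

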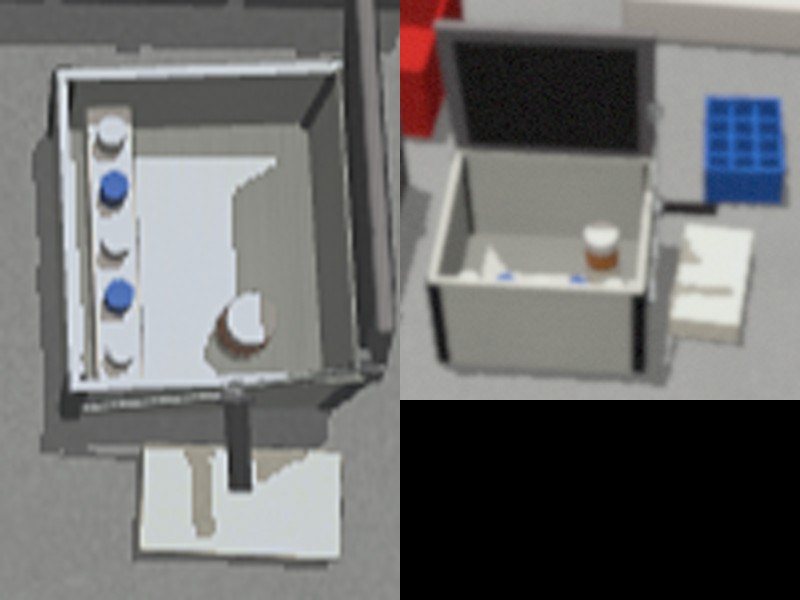

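The crops show the rim corners, the grip and the lid edge clearly. I'll fit the case pose to them.

```bash
cat > h.py <<'E'
from cell import *
import cv2,numpy as np
from scipy.optimize import least_squares
from scipy.spatial.transform import Rotation as Ro
def proj(c,P):
    f=240/np.tan(np.radians(c["fovy"])/2)
    K=np.array([[f,0,c["cx"]],[0,f,c["cy"]],[0,0,1]])
    return cv2.projectPoints(np.array(P,float),np.ravel(c["rvec"]).astype(float),np.ravel(c["tvec"]).astype(float),K,None)[0][:,0]
def c2w(p,P):
    P=np.atleast_2d(P); c,s=np.cos(p[2]),np.sin(p[2])
    return np.c_[p[0]+c*P[:,0]-s*P[:,1],p[1]+s*P[:,0]+c*P[:,1],P[:,2]]
E
python3 - <<'E'
from h import *
T=read_camera("top");S=read_camera("side")
m=1e-3
tp={(100,90,120):(314.25,162.5),(-100,90,120):(318,242),(-166,-8,134):(360,267.3),(-118,-8,134):(358.7,244)}
sp={(-100,90,120):(328,248),(100,90,120):(248.1,245),(100,-90,120):(256.8,197),(-166,-8,134):(353.7,218)}
f=lambda p:np.r_[(proj(T,c2w(p,np.array(list(tp))*m))-list(tp.values())).ravel(),(proj(S,c2w(p,np.array(list(sp))*m))-list(sp.values())).ravel()]
r=least_squares(f,[0.55,0,0]);print(r.x,r.fun.reshape(-1,2).round(1))
p=r.x
def lid(a,d,x,t=0): # a above closed
    return [x,-.09+d*np.cos(a)-t*np.sin(a),.12+d*np.sin(a)+t*np.cos(a)]
a=np.radians(80.5)
print(c2w(p,[[-.142,-.008,.134],[-.166,-.008,.134],lid(a,.16,0,.01),lid(a,.182,-.102),[0,-.09,.12],lid(0,.16,0,.01),lid(0,.182,-.1,.01),[-.108,.075,.095]]).round(4))
print("side lid corners",proj(S,c2w(p,[lid(a,.182,.102),lid(a,.182,-.102)])))
f=240/np.tan(np.radians(T["fovy"])/2);R=cv2.Rodrigues(np.ravel(T["rvec"]))[0];C=-R.T@np.ravel(T["tvec"])
def bp(u,v,z):
    d=R.T@np.array([(u-T["cx"])/f,(v-T["cy"])/f,1]);return C+d*(z-C[2])/d[2]
for n,u,v,z in (("tall",454,205,.1),("tip",409,263,.05),("tip",460,260,.05),("tip",460,294,.05),("cab",417,125,.1),("red",437,152,.08)):print(n,bp(u,v,z).round(3))
E
```

```text
[ 0.63690691 -0.09633185  0.06346716] [[-1.1  1. ]
 [-0.6  1.6]
 [ 0.3  1. ]
 [ 0.3  4.3]
 [-2.5 -0.1]
 [-3.2 -0.5]
 [-2.1 -1.9]
 [-0.4 -1.1]]
[[ 0.4957 -0.1133  0.134 ]
 [ 0.4717 -0.1148  0.134 ]
 [ 0.6416 -0.1696  0.2795]
 [ 0.5389 -0.1626  0.2995]
 [ 0.6426 -0.1862  0.12  ]
 [ 0.6325 -0.0265  0.13  ]
 [ 0.5313 -0.0109  0.13  ]
 [ 0.5244 -0.0283  0.095 ]]
side lid corners [[245.85166173 149.06550047]
 [329.82007896 152.1741147 ]]
tall [ 0.638 -0.355  0.1  ]
tip [ 0.495 -0.251  0.05 ]
tip [ 0.505 -0.384  0.05 ]
tip [ 0.417 -0.381  0.05 ]
cab [ 0.845 -0.266  0.1  ]
red [ 0.782 -0.322  0.08 ]
```

Fit: case at (0.637, -0.096), yaw 0.063, with residuals of about 2 px. The predicted lid corners agree. Next I move above the grip, 82 mm up, and check from near.

>>> {"fn": "move_arm", "kwargs": {"offset": [[0.8,-0.62,0.06],[0.8,-0.62,0.06],[0.8,-0.62,0.06],[0.8,-0.62,0.06],[0.8,-0.62,0.06],[0.8,-0.62,0.06],[0.8,-0.62,0.06],[0.8,-0.62,0.06]], "delta_rot": [[0,0,0],[0,0,0],[0,0,0],[0,0,0],[0,0,0],[0,0,0],[0,0,0],[0,0,0]], "gripper": [-1,-1,-1,-1,-1,-1,-1,-1], "force": 20}}

```text
t: 1.0
tool_pos: [0.3394, -0.3029, 0.2846]
orientation: [3.141, -0.0, 0.242]
wrist_force: [1.0, -0.8, -0.2]
opening: 1.001
grip_force: 0.0
```

>>> {"fn": "move_arm", "kwargs": {"offset": [[0.8,-0.62,0.06],[0.8,-0.62,0.06],[0.8,-0.62,0.06],[0.8,-0.62,0.06],[0.8,-0.62,0.06],[0.75,-0.62,0.06],[0,0,0],[0,0,0]], "delta_rot": [[0,0,0],[0,0,0],[0,0,0],[0,0,0],[0,0,0],[0,0,0],[0,0,0.0142],[0,0,0.0142]], "gripper": [-0.3,-0.3,-0.3,-0.3,-0.3,-0.3,-0.3,-0.3]}}

```text
t: 1.8
tool_pos: [0.4881, -0.1131, 0.2699]
orientation: [-3.141, 0.001, 0.062]
wrist_force: [-0.2, 0.2, 0.4]
opening: 0.648
grip_force: 0.0
```

```bash
python3 - <<'E'
from h import *
s=observe();print(s)
T=read_camera("wrist");cv2.imwrite("pics/w1.png",T["img"])
p=[0.63690691,-0.09633185,0.06346716]
print(proj(T,c2w(p,[[-.166,-.008,.134],[-.114,-.008,.134],[-.1,.09,.12],[-.1,-.09,.12]])))
E
```

```text
{'t': 1.8, 'q': array([-2.50646219e-01,  2.29921937e-01,  1.78235910e+00, -1.52715531e-04,
        1.13010227e+00,  1.25780724e+00]), 'joint_vel': array([-0.02354642, -0.01004681,  0.00669795, -0.00264069,  0.00235325,
        0.88182542]), 'tau': array([  0.85580131, -34.84087944, -22.27878392,   0.06961277,
        -0.03764462,  -0.73695526]), 'tool_pos': array([ 0.48811877, -0.11313733,  0.26986589]), 'orientation': array([-3.14148057e+00,  7.94749932e-04,  6.24081111e-02]), 'wrist_force': array([-0.16148902,  0.24067532,  0.44576757]), 'ft_torque': array([ 0.00015066,  0.03570633, -0.00846715]), 'grip_force': 0.0, 'opening': 0.6484931931786677}
[[320.90540638 286.60646918]
 [320.89628565 206.52922268]
 [161.18247697 179.11123082]
 [454.61321216 178.87333504]]
```

View pics/w1.png

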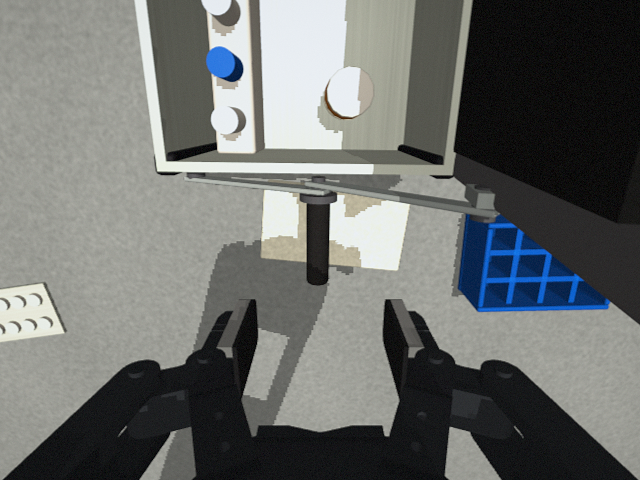

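The bar axis is at column 317.5 against a predicted 320.9, and its end is at row 284 against 286.6. So the case is about 2 mm further in +y and 3 mm further in +x. I correct for that and descend, then nearly close around the bar.

>>> {"fn": "move_arm", "kwargs": {"offset": [[0.06,-0.04,0.3],[0,0,0.3],[0,0,0.3],[0,0,0.3],[0,0,0.3],[0,0,0.3],[0,0,0.25],[0,0,0]], "delta_rot": [[0,0,0],[0,0,0],[0,0,0],[0,0,0],[0,0,0],[0,0,0],[0,0,0],[0,0,0]], "gripper": [-0.3,-0.3,-0.3,-0.3,-0.3,-0.3,-0.3,-0.3], "force": 20}}

```text
t: 2.65
tool_pos: [0.4891, -0.1125, 0.1867]
orientation: [-3.141, 0.003, 0.063]
wrist_force: [0.7, -0.3, 0.3]
opening: 0.649
grip_force: 0.0
```

>>> {"fn": "move_arm", "kwargs": {"offset": [[0,0,0],[0,0,0],[0,0,0],[0,0,0],[0,0,0],[0,0,0],[0,0,0],[0,0,0]], "delta_rot": [[0,0,0],[0,0,0],[0,0,0],[0,0,0],[0,0,0],[0,0,0],[0,0,0],[0,0,0]], "gripper": [0.1,0.2,0.3,0.4,0.45,0.5,0.55,0.55]}}

```text
t: 3.45
tool_pos: [0.4899, -0.1126, 0.1883]
orientation: [3.141, -0.0, 0.063]
wrist_force: [-0.8, 0.3, 0.1]
opening: 0.228
grip_force: 0.0
```

>>> {"fn": "move_arm", "kwargs": {"offset": [[0,-0.02,0],[0,0,0],[0,0,0],[0,0,0],[0,0,0],[0,0,0],[0,0,0],[0,0,0]], "delta_rot": [[0,0,0],[0,0,0],[0,0,0],[0,0,0],[0,0,0],[0,0,0],[0,0,0],[0,0,0]], "gripper": [0.58,0.62,0.64,0.66,0.68,0.7,0.72,0.74], "force": 20}}

```text
t: 4.25
tool_pos: [0.4898, -0.1117, 0.1884]
orientation: [-3.141, -0.0, 0.063]
wrist_force: [-0.4, 0.9, 1.4]
opening: 0.158
grip_force: 19.5
```

```bash
python3 - <<'E'
from h import *
s=observe();print(s["wrist_force"],s["ft_torque"],s["grip_force"],s["opening"],s["tool_pos"])
T=read_camera("wrist");cv2.imwrite("pics/w2.png",T["img"][150:470,120:520])
E
```

```text
[-0.37343494  0.8888185   1.43401135] [ 0.22419368  0.05844653 -0.03249118] 19.47731852531433 0.15848133058700195 [ 0.4897974  -0.11170879  0.18837038]
```

View pics/w2.png

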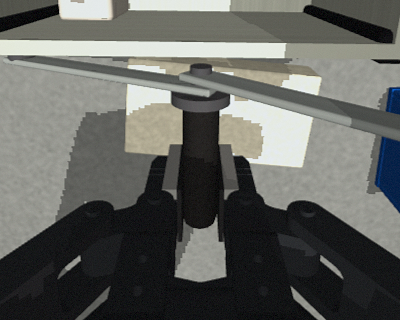

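The bar is centred between the pads, held at 19.5 N, with under 1 N side load. I'll lift it along the arc, starting with the first 0.1 rad.

>>> {"fn": "move_arm", "kwargs": {"offset": [[0,-0.02,-0.04],[0,-0.02,-0.04],[0,-0.022,-0.04],[0,-0.022,-0.04],[0,-0.022,-0.04],[0,0,0],[0,0,0],[0,0,0]], "delta_rot": [[0,0,0],[0,0,0],[0,0,0],[0,0,0],[0,0,0],[0,0,0],[0,0,0],[0,0,0]], "gripper": [0.8,0.8,0.8,0.8,0.8,0.8,0.8,0.8], "force": 30}}

```text
t: 5.1
tool_pos: [0.4895, -0.1075, 0.1965]
orientation: [-3.142, -0.0, 0.063]
wrist_force: [1.3, -1.1, -2.3]
opening: 0.152
grip_force: 29.3
```

Radial load is about 0 and the lift takes about 2.5 N, so I continue.

>>> {"fn": "move_arm", "kwargs": {"offset": [[0,-0.032,-0.048],[0,-0.032,-0.048],[0,-0.032,-0.047],[0,-0.032,-0.047],[0,-0.036,-0.045],[0,-0.036,-0.045],[0,-0.037,-0.044],[0,-0.037,-0.044]], "delta_rot": [[0,0,0],[0,0,0],[0,0,0],[0,0,0],[0,0,0],[0,0,0],[0,0,0],[0,0,0]], "gripper": [0.8,0.8,0.8,0.8,0.8,0.8,0.8,0.8]}}

```text
t: 5.9
tool_pos: [0.4889, -0.0969, 0.2113]
orientation: [3.141, -0.0, 0.064]
wrist_force: [2.2, -4.6, -3.3]
opening: 0.152
grip_force: 29.2
```

>>> {"fn": "move_arm", "kwargs": {"offset": [[0,-0.04,-0.041],[0,-0.041,-0.04],[0,-0.041,-0.04],[0,-0.041,-0.04],[0,-0.044,-0.037],[0,-0.045,-0.036],[0,-0.045,-0.036],[0,-0.045,-0.036]], "delta_rot": [[0,0,0],[0,0,0],[0,0,0],[0,0,0],[0,0,0],[0,0,0],[0,0,0],[0,0,0]], "gripper": [0.8,0.8,0.8,0.8,0.8,0.8,0.8,0.8]}}

```text
t: 6.7
tool_pos: [0.4883, -0.0841, 0.2239]
orientation: [3.139, -0.001, 0.064]
wrist_force: [1.1, -8.1, -1.8]
opening: 0.146
grip_force: 29.2
```

```bash
python3 - <<'E'
from h import *
s=observe();print(s["wrist_force"],s["ft_torque"],s["grip_force"],s["opening"],s["tool_pos"])
T=read_camera("side");cv2.imwrite("pics/s2.png",cv2.resize(T["img"][120:300,220:400],None,fx=3,fy=3))
E
```

```text
[ 1.1261775  -8.07367079 -1.79357537] [-1.49653334 -0.21474917 -0.16029059] 29.189513325691223 0.1461377796671355 [ 0.48825507 -0.08405782  0.22389161]
```

View pics/s2.png

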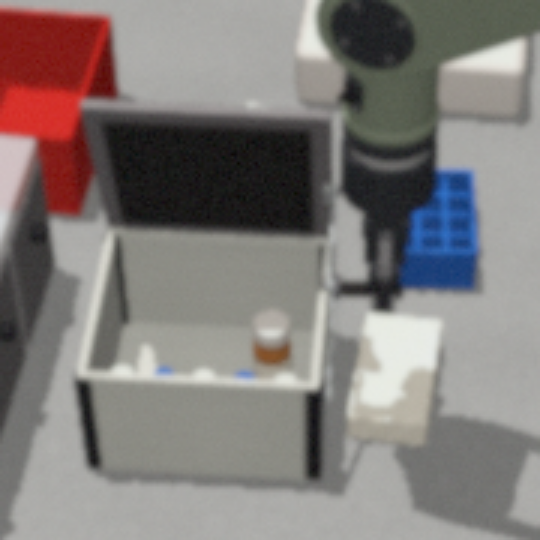

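The lid has come a little forward and the knee is up at about 0.49 rad, with about 3 N along the link. I release it, retreat upward and go round behind the lid.

>>> {"fn": "move_arm", "kwargs": {"offset": [[0,0,0],[0,0,0],[0,0,0],[0,0,0],[0,0,0],[0,0,-0.25],[0,0,-0.4],[0,0,-0.4]], "delta_rot": [[0,0,0],[0,0,0],[0,0,0],[0,0,0],[0,0,0],[0,0,0],[0,0,0],[0,0,0]], "gripper": [0.6,0.4,0.2,0,-0.1,-0.1,-0.1,-0.1]}}

```text
t: 7.55
tool_pos: [0.488, -0.083, 0.2663]
orientation: [-3.141, 0.0, 0.063]
wrist_force: [0.1, -0.0, 0.3]
opening: 0.546
grip_force: 0.0
```

>>> {"fn": "move_arm", "kwargs": {"offset": [[0,0,-0.8],[0,0,-0.8],[0,0,-0.6],[0,0.76,0],[0,0.76,0],[0,0.76,0],[0,0.76,0],[0,0.76,0]], "delta_rot": [[0,0,0],[0,0,0],[0,0,0],[0,0,0],[0,0,0],[0,0,0],[0,0,0],[0,0,0]], "gripper": [0,0,0,1,1,1,1,1]}}

```text
t: 8.35
tool_pos: [0.4975, -0.2358, 0.3541]
orientation: [3.141, -0.001, 0.063]
wrist_force: [-0.4, 0.7, -0.7]
opening: -0.0
grip_force: 0.0
```

>>> {"fn": "move_arm", "kwargs": {"offset": [[0,0,0],[0,0,0],[0,0,0],[0,0,0],[0,0,0],[0,0,0],[0,0,0],[0,0,0]], "delta_rot": [[0.0208,0,0],[0.0208,0,0],[0.0208,0,0],[0.0208,0,0],[0.0208,0,0],[0.0208,0,0],[0,0,0],[0,0,0]], "gripper": [1,1,1,1,1,1,1,1]}}

```text
t: 9.15
tool_pos: [0.4977, -0.235, 0.3533]
orientation: [-2.36, 0.0, 0.063]
wrist_force: [-0.3, -0.0, 0.5]
opening: -0.001
grip_force: 0.0
```

```bash
python3 - <<'E'
from h import *
s=observe();print(s)
T=read_camera("side");a=T["img"][60:310,200:440]
cv2.imwrite("pics/s3.png",cv2.resize(a,None,fx=2.4,fy=2.4,interpolation=2))
E
```

```text
{'t': 9.15, 'q': array([-0.69350913,  0.45454246,  1.40885154,  0.55904098,  1.83233133,
        0.80495489]), 'joint_vel': array([ 0.0158126 , -0.02655395, -0.00549372,  0.00458737,  0.00158658,
       -0.00045912]), 'tau': array([-7.02769328e-01, -4.52840388e+01, -2.12227356e+01,  2.03609101e+00,
        2.04476416e+00, -3.88024666e-03]), 'tool_pos': array([ 0.49767888, -0.23504933,  0.35326512]), 'orientation': array([-2.35965362e+00,  1.22086705e-04,  6.31134652e-02]), 'wrist_force': array([-0.34414638, -0.04162643,  0.49355093]), 'ft_torque': array([-0.31015153,  0.02429126,  0.00749724]), 'grip_force': 0.0, 'opening': -0.0009153560593539808}
```

View pics/s3.png

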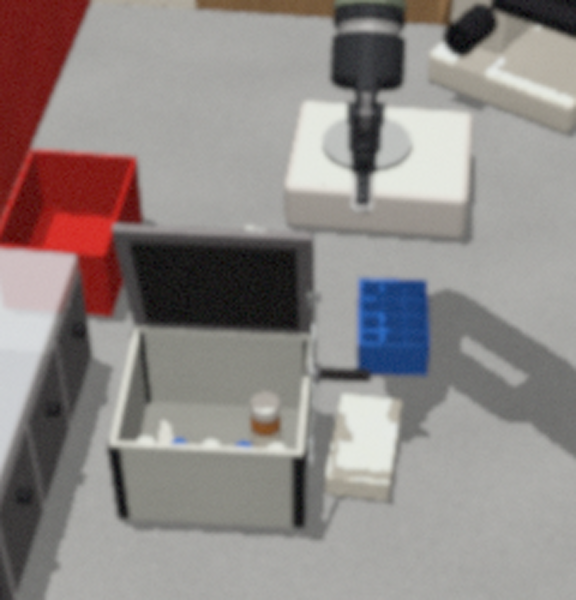

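The lid is still up (its near top corner is at about (330,159) in full-image pixels), the knee is up and free, and nothing else has moved. I'll check the lid angle and work out the push waypoints.

```bash
cat >> h.py <<'E'
p=[.6395,-.0943,.0635]
def tcp(a,th,gap=0,d=.16):
    a,th=np.radians([a,th]); y=-.09+d*np.cos(a)-(.01+gap)*np.sin(a); z=.12+d*np.sin(a)+(.01+gap)*np.cos(a)
    return np.array([0,y-.073*np.sin(th),z+.073*np.cos(th)]), th
def step(cur,curth,a,th,gap=0,d=.16):
    "move from case pos cur, tilt curth (deg) to pose: tool offset in units with tool axes at curth, turn units"
    q,_=tcp(a,th,gap,d); dl=q-cur; t=np.radians(curth)
    return np.r_[dl[0],-(dl[1]*np.cos(t)+dl[2]*np.sin(t)),dl[1]*np.sin(t)-dl[2]*np.cos(t)]/.04,(th-curth)/360,q
def w2c(P):
    v=np.array(P)-[p[0],p[1],0];c,s=np.cos(p[2]),np.sin(p[2]);return np.array([c*v[0]+s*v[1],-s*v[0]+c*v[1],v[2]])
E
python3 - <<'E'
from h import *
S=read_camera("side");s=observe()
for a in (80.5,77,74,71,68):
    r=np.radians(a);print(a,proj(S,c2w(p,[[x,-.09+.182*np.cos(r),.12+.182*np.sin(r)] for x in(-.102,.102)])).round(1).ravel())
for k in (0,.3,.4,.5,.6):
    f=np.radians(154.83)-k;print(k,proj(S,c2w(p,[[-.166,.075+.0918*np.cos(f),.095+.0918*np.sin(f)]])).round(1))
c=w2c(s["tool_pos"]);print(c)
print(step(c,45,73,45,.025))
c=tcp(73,45,.025)[0];th=45
for a,t,g in ((73,45,.0),(63,45,0),(53,45,0),(43,40,0),(33,31,0),(23,22,0),(15,14,0),(8,7,0),(4,3,0),(0,0,0)):
    o,r,c=step(c,th,a,t,g);th=t;print(a,t,o.round(3),round(r,4),c2w(p,c).round(4))
E
```

```text
80.5 [328.7 152.6 244.6 149.5]
77 [328.4 156.2 244.1 153.1]
74 [328.2 159.4 243.6 156.3]
71 [328.  162.8 243.2 159.6]
68 [327.8 166.3 242.7 163.1]
0 [[352.2 217.3]]
0.3 [[352.4 215.2]]
0.4 [[352.4 215.2]]
0.5 [[352.5 215.6]]
0.6 [[352.5 216.3]]
[-0.15038677 -0.1306569   0.35430654]
(array([3.75966933, 0.30227165, 0.38524739]), 0.0, array([ 0.        , -0.12830999,  0.33486057]))
73 45 [ 0.    -0.293  0.552] 0.0 [[ 0.6461 -0.1985  0.3276]]
63 45 [ 0.    -0.313  0.625] 0.0 [[ 0.6444 -0.172   0.3187]]
53 45 [ 0.    -0.199  0.67 ] 0.0 [[ 0.6429 -0.1475  0.3054]]
43 40 [ 0.    -0.239  0.701] -0.0139 [[ 0.6412 -0.121   0.2924]]
33 31 [ 0.    -0.305  0.721] -0.025 [[ 0.6394 -0.0932  0.2781]]
23 22 [ 0.    -0.293  0.721] -0.025 [[ 0.6378 -0.0683  0.2594]]
15 14 [ 0.    -0.26   0.577] -0.0222 [[ 0.6367 -0.0501  0.2419]]
8 7 [ 0.    -0.232  0.503] -0.0194 [[ 0.6358 -0.0363  0.2246]]
4 3 [ 0.    -0.14   0.284] -0.0111 [[ 0.6354 -0.0293  0.214 ]]
0 0 [ 0.    -0.108  0.282] -0.0083 [[ 0.6351 -0.0244  0.203 ]]
```

The lid is at about 74°, as expected with the knee at 0.5 rad. I go to 25 mm off its outer face, then make contact.

>>> {"fn": "move_arm", "kwargs": {"offset": [[0.75,0,0],[0.75,0,0],[0.75,0,0],[0.75,0,0],[0.75,0,0],[0,0.15,0.19],[0,0.15,0.19],[0,0,0]], "delta_rot": [[0,0,0],[0,0,0],[0,0,0],[0,0,0],[0,0,0],[0,0,0],[0,0,0],[0,0,0]], "gripper": [1,1,1,1,1,1,1,1]}}

```text
t: 10.05
tool_pos: [0.6461, -0.2223, 0.3329]
orientation: [-2.357, 0.003, 0.064]
wrist_force: [0.0, -0.0, 0.1]
opening: 0.002
grip_force: 0.0
```

>>> {"fn": "move_arm", "kwargs": {"offset": [[0,-0.06,0.11],[0,-0.06,0.11],[0,-0.06,0.11],[0,-0.06,0.11],[0,-0.05,0.1],[0,-0.02,0.05],[0,0,0],[0,0,0]], "delta_rot": [[0,0,0],[0,0,0],[0,0,0],[0,0,0],[0,0,0],[0,0,0],[0,0,0],[0,0,0]], "gripper": [1,1,1,1,1,1,1,1]}}

```text
t: 10.85
tool_pos: [0.6456, -0.1975, 0.326]
orientation: [-2.358, -0.0, 0.063]
wrist_force: [0.2, -1.5, 0.9]
opening: -0.003
grip_force: 1.2
```

Contact is light, about 1.7 N. I now push gently, about 10° per call.

>>> {"fn": "move_arm", "kwargs": {"offset": [[0,-0.039,0.078],[0,-0.039,0.078],[0,-0.039,0.078],[0,-0.039,0.078],[0,-0.039,0.078],[0,-0.039,0.078],[0,-0.039,0.078],[0,-0.039,0.078]], "delta_rot": [[0,0,0],[0,0,0],[0,0,0],[0,0,0],[0,0,0],[0,0,0],[0,0,0],[0,0,0]], "gripper": [1,1,1,1,1,1,1,1]}}

```text
t: 11.65
tool_pos: [0.6441, -0.1711, 0.3165]
orientation: [-2.359, 0.0, 0.063]
wrist_force: [2.3, -3.2, 0.0]
opening: -0.0
grip_force: 1.6
```

>>> {"fn": "move_arm", "kwargs": {"offset": [[0,-0.025,0.084],[0,-0.025,0.084],[0,-0.025,0.084],[0,-0.025,0.084],[0,-0.025,0.084],[0,-0.025,0.084],[0,-0.025,0.084],[0,-0.025,0.084]], "delta_rot": [[0,0,0],[0,0,0],[0,0,0],[0,0,0],[0,0,0],[0,0,0],[0,0,0],[0,0,0]], "gripper": [1,1,1,1,1,1,1,1]}}

```text
t: 12.45
tool_pos: [0.642, -0.1464, 0.3035]
orientation: [-2.358, 0.001, 0.064]
wrist_force: [0.5, -2.9, 0.4]
opening: -0.001
grip_force: 1.3
```

>>> {"fn": "move_arm", "kwargs": {"offset": [[0,-0.03,0.088],[0,-0.03,0.088],[0,-0.03,0.088],[0,-0.03,0.088],[0,-0.03,0.088],[0,-0.03,0.088],[0,-0.03,0.088],[0,-0.03,0.088]], "delta_rot": [[-0.0017,0,0],[-0.0017,0,0],[-0.0017,0,0],[-0.0017,0,0],[-0.0017,0,0],[-0.0017,0,0],[-0.0017,0,0],[-0.0017,0,0]], "gripper": [1,1,1,1,1,1,1,1]}}

```text
t: 13.25
tool_pos: [0.6406, -0.1201, 0.2896]
orientation: [-2.444, 0.0, 0.064]
wrist_force: [-0.7, -2.0, 2.2]
opening: -0.0
grip_force: 1.0
```

```bash
python3 - <<'E'
from h import *
s=observe();c=w2c(s["tool_pos"]);th=np.degrees(np.pi+s["orientation"][0]);t=np.radians(th)
tip=c+.073*np.array([0,np.sin(t),-np.cos(t)]);print(c,th,tip,s["wrist_force"])
v=tip[1:]-[-.09,.12];d=np.hypot(*v);print("lid deg",np.degrees(np.arctan2(v[1],v[0])-np.arcsin(.01/d)),d)
S=read_camera("side")
cv2.imwrite("pics/s4.png",cv2.resize(S["img"][60:310,200:440],None,fx=2.4,fy=2.4,interpolation=2))
for a,tt in ((33,31),(23,22),(15,14),(8,7),(4,3)):
    o,r,c=step(c,th,a,tt);th=tt;print(a,tt,o.round(3),round(r,4),c2w(p,c).round(4))
E
```

```text
[-0.00056132 -0.02576697  0.28963103] 39.99271353367603 [-0.00056132  0.02114942  0.23370382] [-0.72487326 -2.00619228  2.15210262]
lid deg 42.04510685912571 0.15900550762991394
33 31 [ 0.014 -0.33   0.653] -0.025 [[ 0.6394 -0.0932  0.2781]]
23 22 [ 0.    -0.293  0.721] -0.025 [[ 0.6378 -0.0683  0.2594]]
15 14 [ 0.    -0.26   0.577] -0.0222 [[ 0.6367 -0.0501  0.2419]]
8 7 [ 0.    -0.232  0.503] -0.0194 [[ 0.6358 -0.0363  0.2246]]
4 3 [ 0.    -0.14   0.284] -0.0111 [[ 0.6354 -0.0293  0.214 ]]
```

View pics/s4.png

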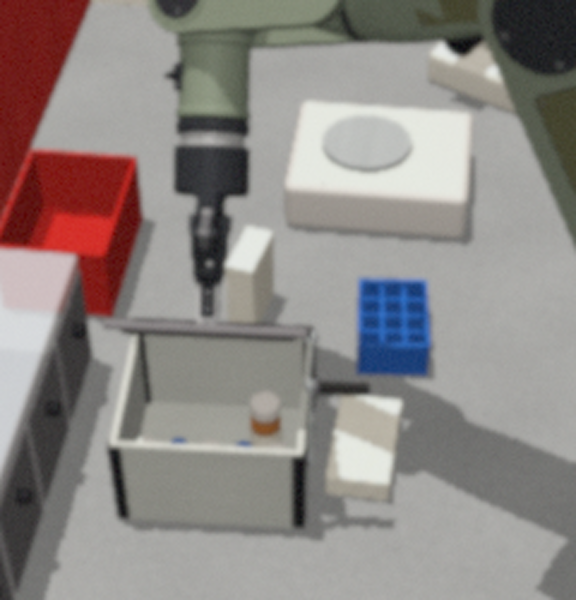

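The lid is half down at about 42° with the fingers on its outer face near the front edge, at about 3 N. Nothing else has moved, so I continue.

>>> {"fn": "move_arm", "kwargs": {"offset": [[0,-0.04,0.082],[0,-0.04,0.082],[0,-0.04,0.082],[0,-0.04,0.082],[0,-0.04,0.082],[0,-0.04,0.082],[0,-0.04,0.082],[0,-0.04,0.082]], "delta_rot": [[-0.0031,0,0],[-0.0031,0,0],[-0.0031,0,0],[-0.0031,0,0],[-0.0031,0,0],[-0.0031,0,0],[-0.0031,0,0],[-0.0031,0,0]], "gripper": [1,1,1,1,1,1,1,1]}}

```text
t: 14.1
tool_pos: [0.6391, -0.0943, 0.276]
orientation: [-2.6, -0.0, 0.063]
wrist_force: [0.0, -0.1, 2.7]
opening: 0.003
grip_force: 0.8
```

>>> {"fn": "move_arm", "kwargs": {"offset": [[0,-0.037,0.09],[0,-0.037,0.09],[0,-0.037,0.09],[0,-0.037,0.09],[0,-0.037,0.09],[0,-0.037,0.09],[0,-0.037,0.09],[0,-0.037,0.09]], "delta_rot": [[-0.0031,0,0],[-0.0031,0,0],[-0.0031,0,0],[-0.0031,0,0],[-0.0031,0,0],[-0.0031,0,0],[-0.0031,0,0],[-0.0031,0,0]], "gripper": [1,1,1,1,1,1,1,1]}}

```text
t: 14.9
tool_pos: [0.6375, -0.0709, 0.2556]
orientation: [-2.756, 0.0, 0.063]
wrist_force: [-0.3, 0.3, 0.8]
opening: -0.002
grip_force: 0.5
```

>>> {"fn": "move_arm", "kwargs": {"offset": [[0,-0.033,0.072],[0,-0.033,0.072],[0,-0.033,0.072],[0,-0.033,0.072],[0,-0.033,0.072],[0,-0.033,0.072],[0,-0.033,0.072],[0,-0.033,0.072]], "delta_rot": [[-0.0028,0,0],[-0.0028,0,0],[-0.0028,0,0],[-0.0028,0,0],[-0.0028,0,0],[-0.0028,0,0],[-0.0028,0,0],[-0.0028,0,0]], "gripper": [1,1,1,1,1,1,1,1]}}

```text
t: 15.7
tool_pos: [0.6364, -0.0536, 0.2373]
orientation: [-2.897, -0.0, 0.063]
wrist_force: [-0.5, 1.2, 0.4]
opening: -0.002
grip_force: 0.7
```

```bash
cat > st.py <<'E'
from h import *
s=observe();c=w2c(s["tool_pos"]);th=np.degrees(np.pi+s["orientation"][0]);t=np.radians(th)
tip=c+.073*np.array([0,np.sin(t),-np.cos(t)]);print(c,th,tip,s["wrist_force"])
v=tip[1:]-[-.09,.12];d=np.hypot(*v);print("lid deg",np.degrees(np.arctan2(v[1],v[0])-np.arcsin(.01/d)),d)
for a,tt in ((8,7),(4,3),(2,1),(0,0)):
    o,r,c=step(c,th,a,tt);th=tt;print(a,tt,o.round(3),round(r,4),c2w(p,c).round(4))
E
python3 st.py
```

```text
[-0.0004734   0.04080009  0.23729123] 14.023624504503244 [-0.0004734   0.05848959  0.16646693] [-0.49198575  1.21606251  0.44525018]
lid deg 13.691476531155514 0.15559027848728613
8 7 [ 0.012 -0.344  0.412] -0.0195 [[ 0.6358 -0.0363  0.2246]]
4 3 [ 0.    -0.14   0.284] -0.0111 [[ 0.6354 -0.0293  0.214 ]]
2 1 [ 0.    -0.072  0.141] -0.0056 [[ 0.6352 -0.0262  0.2086]]
0 0 [ 0.    -0.041  0.14 ] -0.0028 [[ 0.6351 -0.0244  0.203 ]]
```

>>> {"fn": "move_arm", "kwargs": {"offset": [[0,-0.03,0.052],[0,-0.03,0.052],[0,-0.03,0.052],[0,-0.03,0.052],[0,-0.03,0.052],[0,-0.03,0.052],[0,-0.03,0.052],[0,-0.03,0.052]], "delta_rot": [[-0.0025,0,0],[-0.0025,0,0],[-0.0025,0,0],[-0.0025,0,0],[-0.0025,0,0],[-0.0025,0,0],[-0.0025,0,0],[-0.0025,0,0]], "gripper": [1,1,1,1,1,1,1,1]}}

```text
t: 16.5
tool_pos: [0.6356, -0.0411, 0.2228]
orientation: [-3.022, -0.0, 0.063]
wrist_force: [-0.7, 1.7, 1.2]
opening: 0.0
grip_force: 0.7
```

>>> {"fn": "move_arm", "kwargs": {"offset": [[0,-0.018,0.034],[0,-0.018,0.034],[0,-0.018,0.034],[0,-0.018,0.034],[0,-0.018,0.034],[0,-0.018,0.034],[0,-0.018,0.034],[0,-0.018,0.034]], "delta_rot": [[-0.0015,0,0],[-0.0015,0,0],[-0.0015,0,0],[-0.0015,0,0],[-0.0015,0,0],[-0.0015,0,0],[-0.0015,0,0],[-0.0015,0,0]], "gripper": [1,1,1,1,1,1,1,1]}}

```text
t: 17.3
tool_pos: [0.6352, -0.0345, 0.2125]
orientation: [-3.097, -0.0, 0.063]
wrist_force: [-0.3, 1.1, 1.9]
opening: 0.002
grip_force: 0.7
```

```bash
python3 st.py
```

```text
[-0.00047192  0.0599496   0.212486  ] 2.5437749167962167 [-0.00047192  0.06318953  0.13955793] [-0.26175913  1.09546276  1.88065195]
lid deg 3.5630032377837764 0.1544329817322002
8 7 [ 0.012  0.031 -0.305] 0.0124 [[ 0.6358 -0.0363  0.2246]]
4 3 [ 0.    -0.14   0.284] -0.0111 [[ 0.6354 -0.0293  0.214 ]]
2 1 [ 0.    -0.072  0.141] -0.0056 [[ 0.6352 -0.0262  0.2086]]
0 0 [ 0.    -0.041  0.14 ] -0.0028 [[ 0.6351 -0.0244  0.203 ]]
```

>>> {"fn": "move_arm", "kwargs": {"offset": [[0,-0.01,0.02],[0,-0.01,0.02],[0,-0.01,0.02],[0,-0.01,0.02],[0,-0.01,0.02],[0,-0.01,0.02],[0,-0.01,0.02],[0,0,0.015]], "delta_rot": [[-0.001,0,0],[-0.001,0,0],[-0.001,0,0],[-0.001,0,0],[-0.001,0,0],[-0.001,0,0],[-0.001,0,0],[0,0,0]], "gripper": [1,1,1,1,1,1,1,1]}}

```text
t: 18.1
tool_pos: [0.635, -0.0316, 0.2064]
orientation: [-3.141, 0.0, 0.064]
wrist_force: [0.2, 1.3, 2.3]
opening: 0.0
grip_force: 0.7
```

>>> {"fn": "move_arm", "kwargs": {"offset": [[0,0,0.005],[0,0,0.005],[0,0,0.005],[0,0,0.005],[0,0,0.005],[0,0,0.005],[0,0,0],[0,0,0]], "delta_rot": [[0,0,0],[0,0,0],[0,0,0],[0,0,0],[0,0,0],[0,0,0],[0,0,0],[0,0,0]], "gripper": [1,1,1,1,1,1,1,1]}}

```text
t: 18.9
tool_pos: [0.635, -0.0317, 0.2052]
orientation: [-3.141, 0.0, 0.063]
wrist_force: [-0.4, 1.4, 2.3]
opening: 0.001
grip_force: 0.6
```

>>> {"fn": "move_arm", "kwargs": {"offset": [[0,0,0.004],[0,0,0.004],[0,0,0.004],[0,0,0.004],[0,0,0],[0,0,0],[0,0,0],[0,0,0]], "delta_rot": [[0,0,0],[0,0,0],[0,0,0],[0,0,0],[0,0,0],[0,0,0],[0,0,0],[0,0,0]], "gripper": [1,1,1,1,1,1,1,1]}}

```text
t: 19.7
tool_pos: [0.635, -0.0316, 0.2046]
orientation: [-3.14, 0.0, 0.063]
wrist_force: [1.0, 0.4, 2.1]
opening: -0.005
grip_force: 0.6
```

>>> {"fn": "move_arm", "kwargs": {"offset": [[0,0,0.004],[0,0,0.004],[0,0,0.004],[0,0,0],[0,0,0],[0,0,0],[0,0,0],[0,0,0]], "delta_rot": [[0,0,0],[0,0,0],[0,0,0],[0,0,0],[0,0,0],[0,0,0],[0,0,0],[0,0,0]], "gripper": [1,1,1,1,1,1,1,1]}}

```text
t: 20.5
tool_pos: [0.635, -0.0316, 0.2041]
orientation: [-3.14, 0.0, 0.063]
wrist_force: [0.3, 1.4, 1.2]
opening: -0.001
grip_force: 0.6
```

>>> {"fn": "move_arm", "kwargs": {"offset": [[0,0,0.004],[0,0,0.004],[0,0,0],[0,0,0],[0,0,0],[0,0,0],[0,0,0],[0,0,0]], "delta_rot": [[0,0,0],[0,0,0],[0,0,0],[0,0,0],[0,0,0],[0,0,0],[0,0,0],[0,0,0]], "gripper": [1,1,1,1,1,1,1,1]}}

```text
t: 21.3
tool_pos: [0.635, -0.0316, 0.2038]
orientation: [-3.14, -0.0, 0.063]
wrist_force: [-0.8, 0.6, 1.4]
opening: -0.003
grip_force: 0.6
```

>>> {"fn": "move_arm", "kwargs": {"offset": [[0,0,0.004],[0,0,0.004],[0,0,0],[0,0,0],[0,0,0],[0,0,0],[0,0,0],[0,0,0]], "delta_rot": [[0,0,0],[0,0,0],[0,0,0],[0,0,0],[0,0,0],[0,0,0],[0,0,0],[0,0,0]], "gripper": [1,1,1,1,1,1,1,1]}}

```text
t: 22.1
tool_pos: [0.635, -0.0316, 0.2035]
orientation: [-3.14, -0.0, 0.063]
wrist_force: [-0.9, 1.1, 1.3]
opening: -0.002
grip_force: 0.6
```

>>> {"fn": "move_arm", "kwargs": {"offset": [[0,0,0.004],[0,0,0.004],[0,0,0],[0,0,0],[0,0,0],[0,0,0],[0,0,0],[0,0,0]], "delta_rot": [[0,0,0],[0,0,0],[0,0,0],[0,0,0],[0,0,0],[0,0,0],[0,0,0],[0,0,0]], "gripper": [1,1,1,1,1,1,1,1]}}

```text
t: 22.9
tool_pos: [0.635, -0.0316, 0.2032]
orientation: [-3.14, 0.0, 0.063]
wrist_force: [0.7, 0.6, 1.5]
opening: 0.001
grip_force: 0.7
```

>>> {"fn": "move_arm", "kwargs": {"offset": [[0,0,0.004],[0,0,0.004],[0,0,0],[0,0,0],[0,0,0],[0,0,0],[0,0,0],[0,0,0]], "delta_rot": [[0,0,0],[0,0,0],[0,0,0],[0,0,0],[0,0,0],[0,0,0],[0,0,0],[0,0,0]], "gripper": [1,1,1,1,1,1,1,1]}}

```text
t: 23.7
tool_pos: [0.635, -0.0316, 0.2028]
orientation: [-3.14, 0.0, 0.063]
wrist_force: [0.3, 0.9, 1.3]
opening: -0.001
grip_force: 0.7
```

>>> {"fn": "move_arm", "kwargs": {"offset": [[0,0,0.004],[0,0,0.004],[0,0,0],[0,0,0],[0,0,0],[0,0,0],[0,0,0],[0,0,0]], "delta_rot": [[0,0,0],[0,0,0],[0,0,0],[0,0,0],[0,0,0],[0,0,0],[0,0,0],[0,0,0]], "gripper": [1,1,1,1,1,1,1,1]}}

```text
t: 24.5
tool_pos: [0.635, -0.0316, 0.2027]
orientation: [-3.14, -0.0, 0.063]
wrist_force: [-0.6, 1.2, 2.9]
opening: -0.0
grip_force: 1.6
```

Position is lagging the command and force is rising, so the stop is being felt. I use smaller steps.

>>> {"fn": "move_arm", "kwargs": {"offset": [[0,0,0.003],[0,0,0],[0,0,0],[0,0,0],[0,0,0],[0,0,0],[0,0,0],[0,0,0]], "delta_rot": [[0,0,0],[0,0,0],[0,0,0],[0,0,0],[0,0,0],[0,0,0],[0,0,0],[0,0,0]], "gripper": [1,1,1,1,1,1,1,1]}}

```text
t: 25.3
tool_pos: [0.635, -0.0316, 0.2027]
orientation: [-3.14, -0.0, 0.063]
wrist_force: [-1.7, 1.6, 4.1]
opening: 0.002
grip_force: 2.6
```

>>> {"fn": "move_arm", "kwargs": {"offset": [[0,0,0.003],[0,0,0.003],[0,0,0],[0,0,0],[0,0,0],[0,0,0],[0,0,0],[0,0,0]], "delta_rot": [[0,0,0],[0,0,0],[0,0,0],[0,0,0],[0,0,0],[0,0,0],[0,0,0],[0,0,0]], "gripper": [1,1,1,1,1,1,1,1]}}

```text
t: 26.1
tool_pos: [0.635, -0.0316, 0.2026]
orientation: [-3.14, -0.0, 0.063]
wrist_force: [-1.4, 0.6, 5.4]
opening: -0.0
grip_force: 3.1
```

>>> {"fn": "move_arm", "kwargs": {"offset": [[0,0,0.004],[0,0,0.004],[0,0,0],[0,0,0],[0,0,0],[0,0,0],[0,0,0],[0,0,0]], "delta_rot": [[0,0,0],[0,0,0],[0,0,0],[0,0,0],[0,0,0],[0,0,0],[0,0,0],[0,0,0]], "gripper": [1,1,1,1,1,1,1,1]}}

```text
t: 26.9
tool_pos: [0.635, -0.0316, 0.2026]
orientation: [-3.14, -0.001, 0.063]
wrist_force: [-2.6, 1.1, 7.7]
opening: -0.002
grip_force: 3.8
```

>>> {"fn": "move_arm", "kwargs": {"offset": [[0,0,0.004],[0,0,0.004],[0,0,0.004],[0,0,0],[0,0,0],[0,0,0],[0,0,0],[0,0,0]], "delta_rot": [[0,0,0],[0,0,0],[0,0,0],[0,0,0],[0,0,0],[0,0,0],[0,0,0],[0,0,0]], "gripper": [1,1,1,1,1,1,1,1]}}

```text
t: 27.7
tool_pos: [0.635, -0.0316, 0.2026]
orientation: [-3.141, -0.001, 0.063]
wrist_force: [-3.6, 0.6, 9.9]
opening: -0.001
grip_force: 4.8
```

>>> {"fn": "move_arm", "kwargs": {"offset": [[0,0,0.005],[0,0,0.005],[0,0,0.005],[0,0,0.005],[0,0,0],[0,0,0],[0,0,0],[0,0,0]], "delta_rot": [[0,0,0],[0,0,0],[0,0,0],[0,0,0],[0,0,0],[0,0,0],[0,0,0],[0,0,0]], "gripper": [1,1,1,1,1,1,1,1]}}

```text
t: 28.5
tool_pos: [0.635, -0.0316, 0.2026]
orientation: [-3.141, -0.001, 0.063]
wrist_force: [-3.8, 0.7, 12.9]
opening: 0.001
grip_force: 6.5
```

>>> {"fn": "move_arm", "kwargs": {"offset": [[0,0,0.006],[0,0,0.006],[0,0,0.006],[0,0,0.006],[0,0,0],[0,0,0],[0,0,0],[0,0,0]], "delta_rot": [[0,0,0],[0,0,0],[0,0,0],[0,0,0],[0,0,0],[0,0,0],[0,0,0],[0,0,0]], "gripper": [1,1,1,1,1,1,1,1]}}

```text
t: 29.3
tool_pos: [0.635, -0.0316, 0.2025]
orientation: [-3.141, -0.002, 0.063]
wrist_force: [-5.7, 1.5, 16.9]
opening: -0.001
grip_force: 8.5
```

>>> {"fn": "move_arm", "kwargs": {"offset": [[0,0,0],[0,0,0],[0,0,0],[0,0,0],[0,0,0],[0,0,0],[0,0,0],[0,0,0]], "delta_rot": [[0,0,0],[0,0,0],[0,0,0],[0,0,0],[0,0,0],[0,0,0],[0,0,0],[0,0,0]], "gripper": [1,1,1,1,1,1,1,1]}}

```text
t: 30.1
tool_pos: [0.635, -0.0316, 0.2025]
orientation: [-3.141, -0.002, 0.063]
wrist_force: [-6.5, 1.3, 17.3]
opening: -0.0
grip_force: 8.5
```

The lid was held at about 17 N for over 0.8 s against the hard stop. I lift off and check.

>>> {"fn": "move_arm", "kwargs": {"offset": [[0,0,-0.03],[0,0,-0.05],[0,0,-0.1],[0,0,-0.3],[0,0,-0.6],[0,0,-0.6],[0,0,-0.6],[0,0,-0.6]], "delta_rot": [[0,0,0],[0,0,0],[0,0,0],[0,0,0],[0,0,0],[0,0,0],[0,0,0],[0,0,0]], "gripper": [1,1,1,1,1,1,1,1]}}

```text
t: 30.9
tool_pos: [0.6351, -0.0319, 0.3162]
orientation: [-3.141, -0.0, 0.063]
wrist_force: [-0.0, 0.9, 0.0]
opening: -0.0
grip_force: 0.0
```

```bash
python3 - <<'E'
from h import *
s=observe();print(s["wrist_force"],s["tool_pos"])
S=read_camera("side");a=cv2.resize(S["img"][100:300,220:420],(400,400),interpolation=2)
b=cv2.resize(read_camera("top")["img"][130:330,280:480],(400,400),interpolation=2)
cv2.imwrite("pics/f.png",np.hstack([a,b]))
print(proj(S,c2w(p,[[-.102,.092,.13],[.102,.092,.13],[-.166,.051,.1836]])))
E
```

```text
[-0.00767308  0.89667147  0.03195591] [ 0.63509974 -0.0319127   0.31621492]
[[325.14062927 246.29616439]
 [242.39170184 242.88915498]
 [352.38749212 220.08054326]]
```

View pics/f.png

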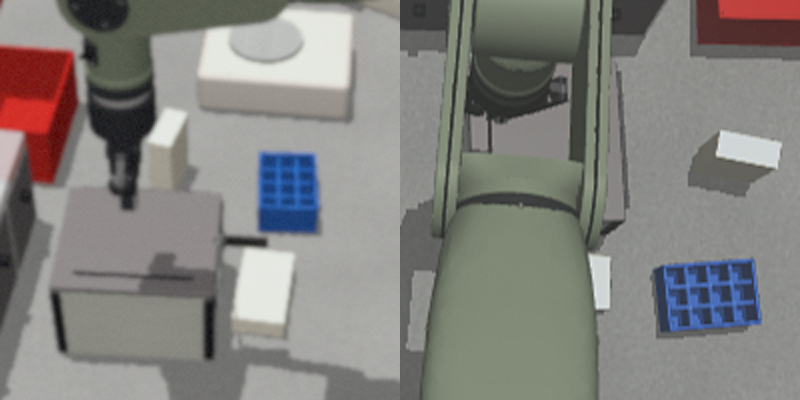

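The side view shows the lid level on the rim: its front corner is at (328,246) against a predicted (325,246) for closed. The arm is clear and the bystanders in view have not moved.

```bash
python3 -c "
from cell import *
print(close_job())"
```

```text
the job is handed in; nothing more can be done
None
```

The job is handed in: I lifted the stay to about 0.49 rad to unlock it, lowered the lid gently to its stop, pressed it home at about 17 N for over 0.8 s and backed the arm off clear; the hand-in gave no verdict.

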